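Restock couplings: fill the bin, push it into its bay, shut the sliding door

ROBOT

A 6-joint arm with a two-finger parallel gripper is mounted at the origin on the work surface. World frame = base frame: x ahead of the robot, y to its left, z up, the work surface at z = 0. Lengths are in m, angles in rad, forces in N, time in s.
With the tool pointing down it reaches from about 0.35 to 0.975 m from the base axis. Payload 4.9 kg.
Tool frame: the origin (TCP) lies at the very end of the fingers, on their centre line; the grasp point (between the pads) lies ctrl.grip_point_offset behind it (ctrl.grip_point_offset is the distance from the TCP to the grasp point, in m); z points along the fingers, y is the direction in which the jaws open and shut (so a half turn about z gives the same grasp; the last joint's range is limited). The gripper opens to 85 mm and grips with 20 to 120 N. Pads are 22 mm wide; open, the fingers measure 114 mm over their backs; the gripper's body (76 mm by 85 mm) begins 54 mm behind the grasp point. The pads swing forward as they close: fully open they stand 13 mm farther back than shut.
Start: joints at [-0.119, 0.053, 1.613, -0, 1.476, -0.119], TCP at [0.625, 0, 0.231] pointing down, gripper open.
Joint ranges: [-3.01, 3.01], [-1.01, 2.22], [0.06, 2.58], [-1.02, 4.17], [0.09, 2.62], [-3.14, 3.14]. Speed limits (rad/s): [2.57, 2.57, 3.14, 3.14, 3.14, 3.14].

INTERFACE

Orientations are given as a rotation vector (axis times angle).
In Python, from station import ctrl gives the robot as it stands. The module is installed in compiled form; this text tells all that it offers.
- The arm moves only by the shell command python3 -m creep 'ROWS' [FORCE]. ROWS is JSON, a list of rows, each a list of 5 numbers: the closure in counts, from 0 (fully open) to 255 (shut), then the shift along the tool's x, y, z in mm, then the turn about the tool's z in rad. A call has 1 to 12 rows; each row is the pose to reach, as a shift and turn from the pose commanded when the call began, along the tool's axes at that moment; what a row does not reach only later rows make up. A row lasts 1/12 s, in which the tool goes at most 41.7 mm and 7.16 degrees, less where a joint would pass 70% of its speed; a pose out of reach is approached as far as the arm can. A call with a gripper value outside its range is refused whole. The fingers move at their own pace and stop on an object; FORCE is the grip in N (left out, the last holds). Time passes only in rows, so rows that repeat a pose let the fingers close. It gives the time, the measured TCP pose, the force and the opening at its end, in the units of the state.
- ctrl.get_obs(): the state, without advancing time (a new reading comes with each control period).
- ctrl.get_image(name): name is "scene" or "side" or "wrist"; returns the picture (400x640x3 uint8, red, green, blue); there is no depth.
- ctrl.calibration(name): a dict with "fx", "fy", "cx", "cy" (pixels), "R" (3x3) and "t" (3): a world point X has camera coordinates R X + t. Camera axes: x right, y down, z forward; pixel columns grow to the right and rows downward; lengths in m; the calibration is good to about 2 mm. The wrist camera is an equidistant fisheye: a pixel r from the principal point sees the ray r / f radians off the axis. A picture is of the moment at which its call begins: read the wrist's pose just before it. calibration takes no time and is no camera call; for the wrist camera it gives the pose at the moment of the call.
- ctrl.finish_job(): hands the job in, once; it reports no verdict.
Trained networks look in the newest picture that a camera, given by its name, has taken for a name from the list of things; names that differ only in an ending like _2 or _b are one class to them, and where a whole thing is asked for, a point or a joint stands for the part that bears it (a point fixed in the world has none). Each returns a list of dicts, best first, with "conf" (0 to 1); they miss things now and then, are a little off and sometimes report something else, mostly with a low value. They report only what shows in the picture. A call takes as long as a camera call. They do not tell look-alikes from the thing itself.
- ctrl.boxes_of(camera, label): "rect" ([left, top, width, height] in pixels, round what is visible of it).
- ctrl.outline_of(camera, label): "mask" (400x640 bool, what is visible of it) and "rect" ([left, top, width, height] in pixels, round what is visible of it).
The state is a dict: "t": time; "q": joint angles; "dq": joint speeds; "effort": joint torques, N m; "tool_pos": TCP position; "tool_rot": TCP orientation; "contact_force": force on the tool from outside, world axes, zero at the start; "wrist_torque": the same for the moment, N m; "opening": finger opening in m.
Only numpy, scipy, OpenCV 4.12 (cv2) and the standard library are available. Lean on these libraries where they do the work, as an engineer would, in place of code of your own. Each camera call takes 0.05 s, during which the arm holds its last target. There are 200 camera calls.

TASK

Slide the case's door out of the way of its empty bay, and put every loose coupling standing on the bench into the empty cardboard bin while the bin is still out on the bench. Then push the loaded bin up the little ramp and over the threshold strip (do not carry it through the air) until it sits flat and square inside the empty bay with all its couplings, and slide the door shut until it is closed against the frame post. Leave the jar, wrench and mug alone.

Things in the scene. Friction and masses are not known exactly. Their poses are not given: they have to be found in the camera images.
- case: open-topped grey steel stock case, fixed, two bays. Origin: on the bench (z = 0) under the middle of the empty loading bay; open side to its own -y, its x along the door track. Side walls 85, back wall 110 mm high. The second bay (x 119 to 342 mm) holds a full bin that is part of the case. Frame posts 92 mm high, 12 mm wide, at x -122 and +348 mm
- bay_mid (a point): middle of the loading bay's floor, 8 mm above the bench, axes as the case's. Bay inside: x -115 to +113 mm, y -105 to +105 mm from here. The bin sits home here, flat, its middle within some 12 mm of the bay's in y
- strip_mid (a point): middle of the bay's threshold strip (also the door track), on its top, 12 mm above the bench, at case y -115 mm; the strip is 20 mm wide in y, its inner edge drops 4 mm to the bay's floor
- ramp_foot (a point): middle of the foot of the steel ramp, at bench level, case y -195 mm; the ramp is 226 mm wide and rises 12 mm over 70 mm along case +y to the strip
- door (a joint): aluminium sliding door, 226 mm wide, 8 mm thick, top 90 mm above the bench, running over the strip (centre plane at case y -115 mm). Value in m: 0 closed across the loading bay, 0.22 fully open in front of the second bay; opens along case +x. Starts partly open, blocking part of the bay; stays where it is left; takes about 2 to 3 N when slow
- door_handle (a point): middle of the door's black upright handle block, 16 mm wide along the track, 30 mm deep (stands out of the door's face to case -y), 60 mm tall; its top is 94 mm and this point 64 mm above the bench. At door value q it is at case x = -50 mm + q, y = -134 mm
- bin_mid (a point): loose cardboard bin, 186 x 186 mm outside, 170 x 170 inside, 0.2 to 0.24 kg; walls 8 mm thick, 45 mm high, back wall (bin's +y) 70 mm; floor 5 mm thick. Point on its vertical centre line, 25 mm above its underside. Starts before the ramp, label front to -y, axes about as the case's. Four couplings fit standing, 42 mm to either side of the middle in x and y. Seated: point 33 mm above the bench
- coupling0_mid (a point): steel hydraulic coupling, 80 mm tall, standing at the start: hexagon foot 30 mm high, 40 mm across flats (46 over corners), above it a round knurled sleeve 40 mm in diameter. 0.14 to 0.19 kg. The point is its centre, 40 mm above its foot; z is its axis, foot to mouth. Two to four are there; an absent one reads None
- coupling1_mid (a point): steel hydraulic coupling, 80 mm tall, standing at the start: hexagon foot 30 mm high, 40 mm across flats (46 over corners), above it a round knurled sleeve 40 mm in diameter. 0.14 to 0.19 kg. The point is its centre, 40 mm above its foot; z is its axis, foot to mouth. Two to four are there; an absent one reads None
- coupling2_mid (a point): steel hydraulic coupling, 80 mm tall, standing at the start: hexagon foot 30 mm high, 40 mm across flats (46 over corners), above it a round knurled sleeve 40 mm in diameter. 0.14 to 0.19 kg. The point is its centre, 40 mm above its foot; z is its axis, foot to mouth. Two to four are there; an absent one reads None
- coupling3_mid (a point): steel hydraulic coupling, 80 mm tall, standing at the start: hexagon foot 30 mm high, 40 mm across flats (46 over corners), above it a round knurled sleeve 40 mm in diameter. 0.14 to 0.19 kg. The point is its centre, 40 mm above its foot; z is its axis, foot to mouth. Two to four are there; an absent one reads None
- jar: bystander: screw-top plastic jar of sealant, 64 mm in diameter, 85 mm tall; origin at its foot
- wrench: bystander: steel wrench 190 mm long lying on the bench; origin under its middle
- mug: bystander: white mug 66 mm in diameter, 80 mm tall; origin at its foot
Mind the look-alikes: they are no part of the job. Leave any purple look-alike of the part that bears coupling0_mid alone.

How it is judged:
By the outcome, as a careful person would: the job done as asked, in the order asked, and still so for the second after the job is handed in, with the robot touching nothing.
Of coupling0, coupling1, coupling2, coupling3 only 2 to 4 are there at a start; the rules pass over those that are not, and their reading is None.
At some moment in a run one of bin, coupling0, coupling1, coupling2, coupling3 may be knocked a few centimetres aside while the robot is not near it.
It also fails if it takes over 210 s, if anything falls off the work surface, if the arm or the gripper's body presses on something with over 40 N, if the wrist force passes 120 N, or if a joint passes its speed limit or range.

## Working session

There is one attempt and no reset: what is moved stays moved. The work goes in short steps, Python scripts to look and compute and a shell command to move; the robot and the scene stay as the last step left them, time stands still between calls to the robot, and variables do not carry over. Pictures are saved under pics/ and viewed, about 12 in all and at most 16, crops included, and the job is handed in when it is done.

```bash
mkdir -p pics && ls && python3 - <<'E'
from station import ctrl
import cv2
o=ctrl.get_obs(); print({k:(v if not hasattr(v,'round') else v) for k,v in o.items()}, ctrl.grip_point_offset)
for n in ["scene","side"]:
    im=ctrl.get_image(n); cv2.imwrite(f"pics/{n}0.png",im[:,:,::-1])
    c=ctrl.calibration(n); print(n,c)
E
```

```text
pics
{'t': 0.0, 'q': array([-1.19001707e-01,  5.33331453e-02,  1.61430636e+00,  6.54555814e-06,
        1.47597463e+00, -1.18993950e-01]), 'dq': array([2.54282799e-05, 2.46076110e-04, 3.87189297e-04, 4.65749020e-04,
       3.39383046e-04, 1.10763175e-04]), 'effort': array([ 2.70554956e-04, -3.93670499e+01, -3.70175600e+01, -1.62778279e-04,
        6.93513779e-03, -6.06393527e-06]), 'tool_pos': array([6.24379070e-01, 7.54262257e-05, 2.30070327e-01]), 'tool_rot': array([-2.22032391e+00, -2.22030530e+00,  1.95383341e-03]), 'contact_force': array([-0.00609724,  0.46475785,  0.61031092]), 'wrist_torque': array([ 0.03777553, -0.00036206,  0.03006082]), 'opening': 0.08547269273973887} 0.0187
scene {'fx': 433.6656992160683, 'fy': 433.6656992160683, 'cx': 319.28326811808694, 'cy': 200.83832310281986, 'R': array([[ 0.58036135,  0.81413539,  0.01908583],
       [ 0.54493147, -0.37082801, -0.75202146],
       [-0.60516973,  0.44684466, -0.65886224]]), 't': array([-0.27379773, -0.25324345,  1.39860472])}
side {'fx': 379.93687952206955, 'fy': 379.93687952206955, 'cx': 319.53741837419454, 'cy': 192.56450430368608, 'R': array([[-0.99407165, -0.10775023,  0.01454124],
       [-0.08775248,  0.71613339, -0.69242507],
       [ 0.06419549, -0.68959616, -0.72134325]]), 't': array([0.51655498, 0.12495005, 0.98479423])}
```

View pics/scene0.png

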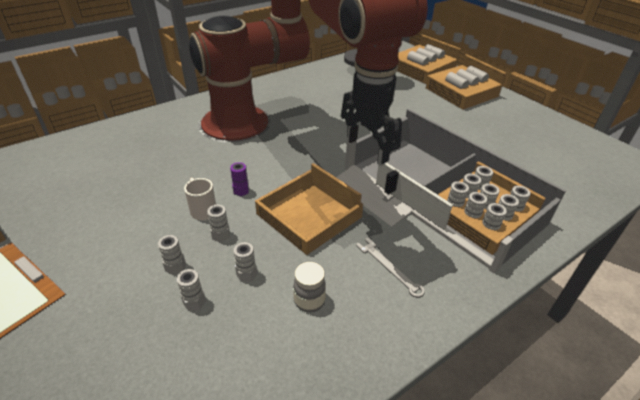

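View pics/side0.png

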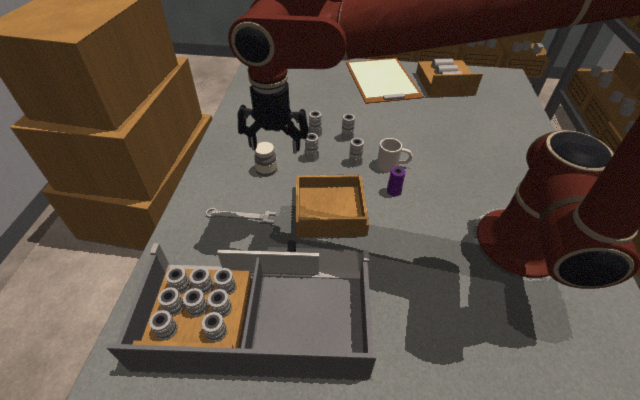

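Shown: scene – four grey couplings at (218,220), (172,253), (245,260), (190,288); look-alike purple one at (239,179); mug (200,200), jar (310,287), wrench (390,268), bin (310,208), handle (391,182). Further possible confusions: the stock couplings in the full bin (490,195), boxes at the back. Choice: the four grey ones standing free. Case axes ≈ world axes.

```bash
cat > h.py <<'E'
from station import ctrl
import numpy as np, cv2
from scipy.spatial.transform import Rotation as Rn
def proj(n,X,c=None):
    c=c or ctrl.calibration(n); p=(np.asarray(c['R'])@np.atleast_2d(X).T).T+c['t']
    if n=='wrist':
        r=np.hypot(p[:,0],p[:,1]); th=np.arctan2(r,p[:,2]); s=th/np.maximum(r,1e-9)
        return np.c_[c['cx']+c['fx']*s*p[:,0], c['cy']+c['fy']*s*p[:,1]]
    return np.c_[c['cx']+c['fx']*p[:,0]/p[:,2], c['cy']+c['fy']*p[:,1]/p[:,2]]
def ray(n,uv,c=None):
    c=c or ctrl.calibration(n); R=np.asarray(c['R']); a=(uv[0]-c['cx'])/c['fx']; b=(uv[1]-c['cy'])/c['fy']
    if n=='wrist':
        r=np.hypot(a,b); d=np.array([np.sinc(r/np.pi)*a,np.sinc(r/np.pi)*b,np.cos(r)])
    else: d=np.array([a,b,1.])
    d=R.T@d; return -R.T@c['t'], d/np.linalg.norm(d)
def onz(n,uv,z,c=None):
    o,d=ray(n,uv,c); return o+d*(z-o[2])/d[2]
def tri(a,b):
    (o1,d1),(o2,d2)=a,b
    s=np.linalg.lstsq(np.c_[d1,-d2],o2-o1,rcond=None)[0]
    p,q=o1+s[0]*d1,o2+s[1]*d2; return (p+q)/2,np.linalg.norm(p-q)
E
python3 - <<'E'
from h import *
np.set_printoptions(precision=3,suppress=True)
D={}
for n in ["scene","side"]:
    ctrl.get_image(n)
    for l in ["coupling0_mid","bin_mid","jar","mug","wrench","door_handle","door"]:
        r=[(np.array(d['rect']).round(1),round(d['conf'],2)) for d in ctrl.boxes_of(n,l)]
        D[n,l]=r
        print(n,l,[(list(a),c) for a,c in r if c>.3])
cs=[[a[:2]+a[2:]/2 for a,c in D[n,"coupling0_mid"] if c>.3] for n in ("scene","side")]
for u in cs[0]:
    for v in cs[1]:
        p,e=tri(ray("scene",u),ray("side",v))
        if e<.012 and abs(p[2]-.04)<.02: print(u,v,p,round(e,4))
for n,b in (("scene",(330,100,240,170)),("side",(110,160,270,220))):
    im=cv2.imread(f"pics/{n}0.png"); x,y,w,h=b
    cv2.imwrite(f"pics/{n}_c.png",cv2.resize(im[y:y+h,x:x+w],None,fx=2.7,fy=2.7,interpolation=cv2.INTER_CUBIC))
E
```

```text
scene coupling0_mid [([np.float64(212.3), np.float64(204.1), np.float64(17.3), np.float64(39.6)], 0.91), ([np.float64(336.2), np.float64(106.5), np.float64(228.5), np.float64(165.6)], 0.7), ([np.float64(228.9), np.float64(163.8), np.float64(21.3), np.float64(32.8)], 0.65)]
scene bin_mid [([np.float64(253.4), np.float64(162.7), np.float64(111.9), np.float64(88.0)], 0.55)]
scene jar [([np.float64(291.3), np.float64(260.5), np.float64(35.8), np.float64(52.6)], 0.85)]
scene mug [([np.float64(186.6), np.float64(177.1), np.float64(29.5), np.float64(44.9)], 0.71)]
scene wrench [([np.float64(356.4), np.float64(236.7), np.float64(70.6), np.float64(62.3)], 0.73)]
scene door_handle [([np.float64(375.4), np.float64(162.0), np.float64(77.2), np.float64(67.8)], 0.84)]
scene door [([np.float64(374.3), np.float64(165.9), np.float64(80.0), np.float64(64.0)], 0.62), ([np.float64(338.8), np.float64(110.4), np.float64(228.0), np.float64(161.9)], 0.41)]
side coupling0_mid [([np.float64(349.0), np.float64(137.8), np.float64(16.5), np.float64(25.5)], 0.65), ([np.float64(385.3), np.float64(165.2), np.float64(18.7), np.float64(30.3)], 0.61)]
side bin_mid [([np.float64(297.0), np.float64(174.8), np.float64(77.3), np.float64(59.5)], 0.94)]
side jar [([np.float64(255.9), np.float64(143.5), np.float64(20.6), np.float64(30.0)], 0.8)]
side mug [([np.float64(372.5), np.float64(138.2), np.float64(40.7), np.float64(32.6)], 0.64)]
side wrench [([np.float64(205.8), np.float64(209.4), np.float64(68.5), np.float64(14.8)], 0.8)]
side door_handle [([np.float64(218.0), np.float64(241.1), np.float64(99.4), np.float64(33.4)], 0.9)]
side door [([np.float64(217.2), np.float64(241.4), np.float64(100.4), np.float64(33.1)], 0.78), ([np.float64(106.4), np.float64(239.9), np.float64(268.3), np.float64(140.7)], 0.53)]
[220.95 223.9 ] [357.25 150.55] [ 0.436 -0.257  0.04 ] 0.0101
[239.55 180.2 ] [394.65 180.35] [ 0.322 -0.146  0.039] 0.0005
```

View pics/side_c.png

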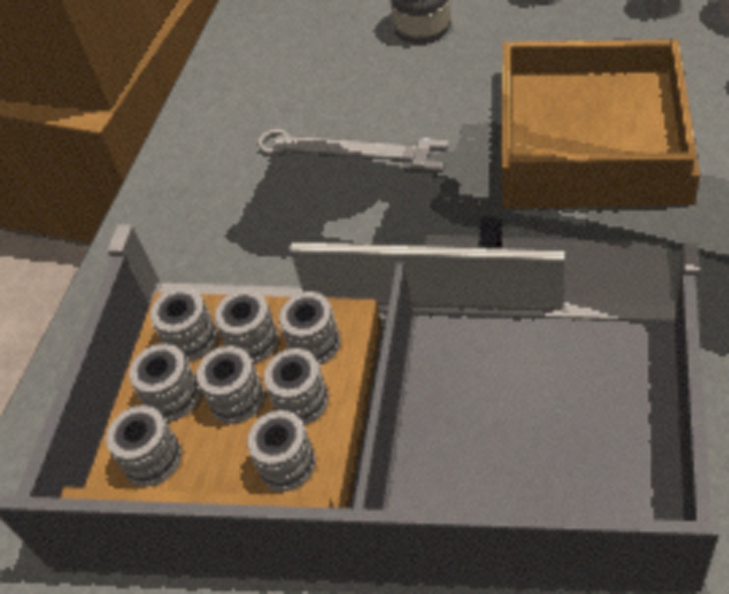

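The side crop shows the case with door across x-crop 291–565, post tops at (690,262) and (122,238), handle (490,232), bin in front with tall back wall towards the case.

```bash
python3 - <<'E'
from h import *
np.set_printoptions(precision=3,suppress=True)
f=lambda u,v:(110+u/2.7,160+v/2.7)
for k,p,z in [("postR",(690,265),.092),("postL",(122,238),.092),("doorR",(565,255),.09),("doorL",(291,246),.09),("handletop",(491,220),.094),
 ("backRin",(693,523),.11),("backRout",(716,535),.11),("floorBR",(652,519),.008),("bin BL top",(503,164),.07),("bin BR top",(697,158),.07),("binbackbotL",(503,206),0),("binbackbotR",(697,206),0),("binFL",(503,42),.045),("binFR",(680,40),.045)]:
    print(k,onz("side",f(*p),z))
for k,p,z in [("bin near",(306,237),.045),("bin left",(257,208),.045),("bin right backtop",(362,203),.07),("bin backtop far",(315,167),.07),
  ("handletop",(391,171),.094),("postL front?",(500,232),.092)]:
    print("scene",k,onz("scene",p,z))
print("couplings top")
for p in [(217,211),(168,242),(244,249),(188,277)]: print(onz("scene",p,.08))
for p in [(315,116),(348,118),(312,138),(357,143)]: print(" side",onz("side",p,.08))
im=cv2.imread("pics/scene0.png"); x,y,w,h=140,150,260,170
cv2.imwrite("pics/scene_c2.png",cv2.resize(im[y:y+h,x:x+w],None,fx=3,fy=3,interpolation=cv2.INTER_CUBIC))
E
```

```text
postR [0.402 0.164 0.092]
postL [0.866 0.192 0.092]
doorR [0.504 0.165 0.09 ]
doorL [0.728 0.183 0.09 ]
handletop [0.569 0.14  0.094]
backRin [0.397 0.378 0.11 ]
backRout [0.382 0.384 0.11 ]
floorBR [0.418 0.338 0.008]
bin BL top [0.571 0.06  0.07 ]
bin BR top [0.397 0.031 0.07 ]
binbackbotL [0.574 0.054 0.   ]
binbackbotR [0.389 0.032 0.   ]
binFL [ 0.6   -0.125  0.045]
binFR [ 0.415 -0.151  0.045]
scene bin near [ 0.59  -0.122  0.045]
scene bin left [ 0.446 -0.164  0.045]
scene bin right backtop [0.593 0.034 0.07 ]
scene bin backtop far [0.418 0.023 0.07 ]
scene handletop [0.562 0.15  0.094]
scene postL front? [0.847 0.198 0.092]
couplings top
[ 0.44  -0.259  0.08 ]
[ 0.47  -0.382  0.08 ]
[ 0.575 -0.263  0.08 ]
[ 0.579 -0.385  0.08 ]
 side [ 0.576 -0.37   0.08 ]
 side [ 0.47  -0.372  0.08 ]
 side [ 0.571 -0.256  0.08 ]
 side [ 0.436 -0.249  0.08 ]
```

View pics/scene_c2.png

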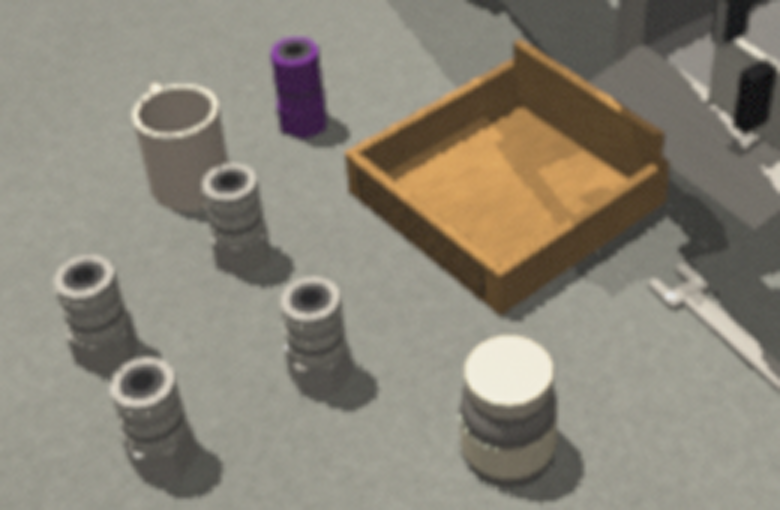

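The crop confirms it: four steel couplings with hexagon feet, the purple one plain and left alone. Estimates: case origin ≈ (0.516, 0.287), yaw ≈ 0.065, door q ≈ 0.092, bin ≈ (0.50, −0.05). I move above the handle.

```bash
python3 -m creep '[[0,30,-12,10,-0.015],[0,60,-24,20,-0.03],[0,90,-36,30,-0.045],[0,120,-48,40,-0.065],[0,140,-58,45,-0.065],[0,140,-58,45,-0.065],[0,140,-58,45,-0.065],[0,140,-58,45,-0.065]]' 20 && python3 - <<'E'
from h import *
np.set_printoptions(precision=3,suppress=True)
im=ctrl.get_image("wrist"); cv2.imwrite("pics/w1.png",im[:,:,::-1]); print(ctrl.calibration("wrist"))
E
```

```text
t: 1.57
tool_pos: [0.5675, 0.1396, 0.1868]
tool_rot: [2.147, 2.292, 0.001]
contact_force: [0.5, 0.1, -0.1]
opening: 0.0851
{'fx': 309.70691628693146, 'fy': 309.70691628693146, 'cx': 318.3741386307756, 'cy': 195.04825435006177, 'R': array([[ 0.998,  0.066,  0.001],
       [ 0.063, -0.958,  0.279],
       [ 0.02 , -0.279, -0.96 ]]), 't': array([-0.575,  0.073,  0.364])}
```

View pics/w1.png

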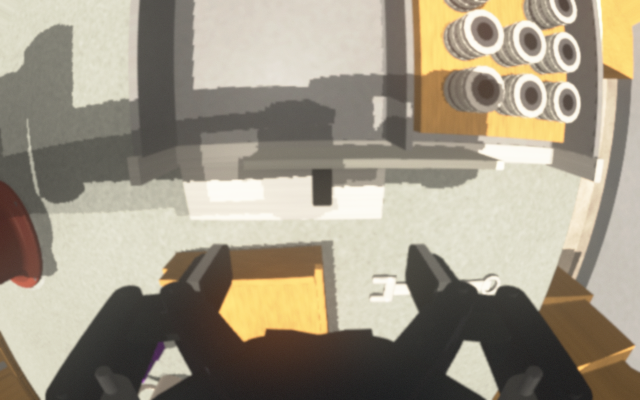

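Wrist view: handle from top (322,171) to foot front (322,205), ramp foot corners (190,217), (382,217), posts (137,165), (598,165); bin back wall at (245,255).

```bash
python3 - <<'E'
from h import *
np.set_printoptions(precision=3,suppress=True)
for k,p,z in [("rampL",(190,217),0),("rampR",(382,217),0),("postR",(137,165),.092),("postL",(598,165),.092),("handle top front",(322,171),.094),("handle bottom front",(322,205),.034),("doorL",(243,163),.09),("doorR",(500,165),.09),("binback R top",(325,262),.07),("binback L top",(165,275),.07),("binbackR",(323,246),.07),("binbackL",(178,252),.07)]:
    print(k,onz("wrist",p,z))
O=np.array([.516,.287]);a=.065;R=np.array([[np.cos(a),-np.sin(a)],[np.sin(a),np.cos(a)]])
for k,p in [("rampL",(-.113,-.195)),("rampR",(.113,-.195)),("postR",(-.122,-.115)),("handle",(.042,-.134))]: print(k,O+R@p)
E
```

```text
rampL [0.416 0.076 0.   ]
rampR [0.644 0.092 0.   ]
postR [0.406 0.157 0.092]
postL [0.869 0.194 0.092]
handle top front [0.568 0.16  0.094]
handle bottom front [0.572 0.113 0.034]
doorL [0.505 0.162 0.09 ]
doorR [0.727 0.178 0.09 ]
binback R top [0.578 0.068 0.07 ]
binback L top [0.41  0.034 0.07 ]
binbackR [0.575 0.085 0.07 ]
binbackL [0.43  0.065 0.07 ]
rampL [0.416 0.085]
rampR [0.641 0.1  ]
postR [0.402 0.164]
handle [0.567 0.156]
```

```bash
python3 -m creep '[[0,5,0,30,0],[0,5,0,60,0],[0,5,0,90,0],[0,5,0,115,0],[0,5,0,130,0],[0,5,0,130,0],[255,5,0,130,0],[255,5,0,130,0],[255,5,0,130,0],[255,5,0,130,0],[255,5,0,130,0]]' 25
```

```text
t: 2.53
tool_pos: [0.5677, 0.145, 0.0579]
tool_rot: [2.147, 2.291, 0.003]
contact_force: [-0.2, 1.1, -0.2]
opening: 0.0257
```

```bash
python3 -m creep '[[255,0,0,0,0],[255,0,0,0,0],[255,0,0,0,0],[255,0,5,0,0],[255,0,12,0,0],[255,0,20,0,0],[255,0,30,0,0],[255,0,40,0,0],[255,0,50,0,0],[255,0,60,0,0],[255,0,70,0,0],[255,0,80,0,0]]' 25
```

```text
t: 3.53
tool_pos: [0.6472, 0.1513, 0.0577]
tool_rot: [-2.147, -2.293, -0.002]
contact_force: [-3.4, 2.6, 7.9]
opening: 0.0158
```

```bash
python3 -m creep '[[255,0,10,0,0],[255,0,20,0,0],[255,0,28,0,0],[255,0,34,0,0],[255,0,40,0,0],[255,0,44,0,0],[255,0,48,0,0],[255,0,51,0,0],[255,0,51,0,0]]' 25
```

```text
t: 4.28
tool_pos: [0.6948, 0.155, 0.0577]
tool_rot: [-2.142, -2.289, 0.007]
contact_force: [-15.1, 2.8, 13.4]
opening: 0.0159
```

```bash
python3 -m creep '[[120,0,-3,0,0],[60,0,-3,0,0],[0,0,-3,0,0],[0,0,-3,-20,0],[0,0,-3,-50,0],[0,-20,-20,-85,0],[0,-55,-45,-120,0],[0,-90,-72,-155,0],[0,-120,-100,-180,0],[0,-150,-125,-190,0],[0,-180,-150,-190,0],[0,-210,-170,-190,0]]' 25 && python3 -m creep '[[0,-25,-18,0,0],[0,-50,-34,0,0],[0,-50,-34,0,0],[0,-50,-34,0,0]]' && python3 - <<'E'
from h import *
np.set_printoptions(precision=3,suppress=True)
for n in ("wrist","scene","side"):
    im=ctrl.get_image(n); cv2.imwrite(f"pics/{n}2.png",im[:,:,::-1])
im=np.vstack([cv2.imread("pics/wrist2.png")]); cv2.imwrite("pics/m2.png",im); 
print("mug",onz("side",(388,146),.08),onz("scene",(200,185),.08),"jar",onz("side",(265,149),.085),onz("scene",(309,272),.085))
E
```

```text
t: 5.28
tool_pos: [0.5539, -0.0482, 0.2464]
tool_rot: [2.145, 2.291, 0.003]
contact_force: [0.6, -0.9, 0.3]
opening: 0.0856
t: 5.62
tool_pos: [0.5231, -0.1003, 0.244]
tool_rot: [-2.152, -2.289, -0.001]
contact_force: [0.6, 0.1, -0.0]
opening: 0.0854
mug [ 0.345 -0.246  0.08 ] [ 0.334 -0.252  0.08 ] jar [ 0.699 -0.182  0.085] [ 0.703 -0.191  0.085]
```

View pics/m2.png

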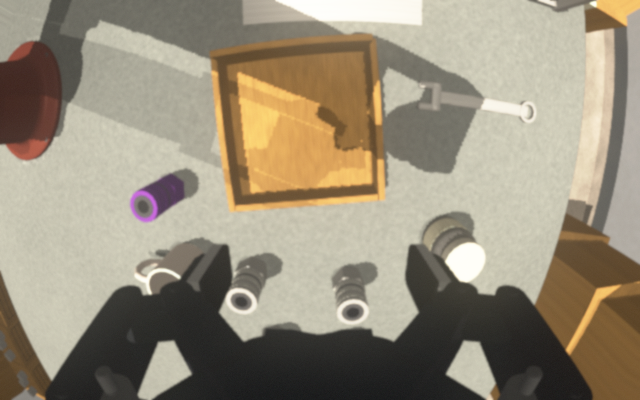

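Wrist view: bin rim corners (212,55), (376,36), (385,200), (231,210); coupling mouths at (242,299), (353,312); the shut region is clear and the mug is at (170,270).

```bash
python3 - <<'E'
from h import *
np.set_printoptions(precision=3,suppress=True)
P=[onz("wrist",p,z)[:2] for p,z in [((212,55),.07),((376,36),.07),((385,200),.045),((231,210),.045)]]
print(P,"centre",np.mean(P,0),"yaws",[np.arctan2(*(b-a)[::-1]) for a,b in ((P[0],P[1]),(P[3],P[2]),(P[2],P[1]),(P[3],P[0]))])
for p in ((242,299),(353,312)): print(onz("wrist",p,.08))
E
```

```text
[array([0.404, 0.024]), array([0.572, 0.052]), array([ 0.603, -0.128]), array([ 0.422, -0.153])] centre [ 0.5   -0.052] yaws [np.float64(0.16324438253916324), np.float64(0.13624705861638134), np.float64(1.745269990540423), np.float64(1.6728658531817289)]
[ 0.44  -0.256  0.08 ]
[ 0.577 -0.264  0.08 ]
```

```bash
python3 -m creep '[[0,-35,10,20,0],[0,-70,20,40,0],[0,-110,30,60,0],[0,-145,38,85,0],[0,-164,41,110,0],[0,-164,41,140,0],[0,-164,41,170,0],[0,-164,41,190,0],[0,-164,41,197,0],[0,-164,41,197,0],[255,-164,41,197,0],[255,-164,41,197,0]]' 40 && python3 -m creep '[[255,0,0,0,0],[255,0,0,0,0],[255,0,0,0,0],[255,0,0,-20,0],[255,0,0,-50,0],[255,0,0,-80,0],[255,0,0,-100,0],[255,0,0,-100,0]]'
```

```text
t: 6.77
tool_pos: [0.5769, -0.2604, 0.0495]
tool_rot: [2.145, 2.291, 0.001]
contact_force: [-0.0, 0.4, 0.6]
opening: 0.0642
t: 7.43
tool_pos: [0.5781, -0.2619, 0.1539]
tool_rot: [2.141, 2.285, 0.004]
contact_force: [1.1, -0.1, -0.1]
opening: 0.039
```

```bash
python3 -m creep '[[255,30,-3,0,-0.02],[255,65,-6,0,-0.04],[255,100,-10,0,-0.06],[255,135,-14,0,-0.075],[255,170,-17,0,-0.075],[255,205,-20,0,-0.075],[255,235,-23,0,-0.075],[255,255,-25,0,-0.075],[255,263,-26,0,-0.075],[255,263,-26,20,-0.075],[255,263,-26,45,-0.075],[255,263,-26,65,-0.075]]' 40 && python3 -m creep '[[255,0,0,12,0],[255,0,0,22,0],[255,0,0,30,0],[255,0,0,32,0],[255,0,0,32,0]]'
```

```text
t: 8.43
tool_pos: [0.5315, 0.0005, 0.0803]
tool_rot: [-2.06, -2.371, 0.001]
contact_force: [0.4, 0.3, -2.6]
opening: 0.039
t: 8.85
tool_pos: [0.5321, 0.0, 0.0541]
tool_rot: [-2.059, -2.369, 0.005]
contact_force: [-13.7, 0.3, 21.2]
opening: 0.0395
```

```bash
python3 -m creep '[[255,0,0,-2,0],[140,0,0,-2,0],[90,0,0,-2,0],[70,0,0,-2,0],[70,0,0,-2,0],[70,0,0,-30,0],[70,0,0,-70,0],[60,-30,0,-105,0],[60,-60,-5,-120,0],[60,-90,-15,-120,0],[60,-120,-30,-120,0],[60,-120,-30,-120,0]]' && python3 - <<'E'
from h import *
np.set_printoptions(precision=3,suppress=True)
im=ctrl.get_image("wrist"); cv2.imwrite("pics/w3.png",im[:,:,::-1]); print(ctrl.get_obs()["tool_pos"])
E
```

```text
t: 9.85
tool_pos: [0.5184, -0.1267, 0.1707]
tool_rot: [2.065, 2.365, -0.003]
contact_force: [-0.2, 0.7, -0.3]
opening: 0.0655
[ 0.519 -0.125  0.17 ]
```

View pics/w3.png

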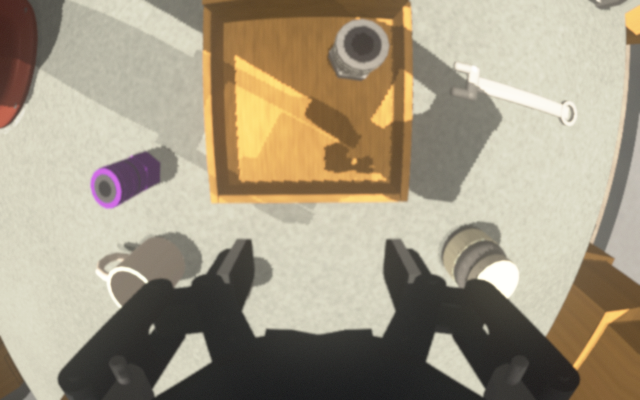

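Coupling stands upright in the bin's back-right slot, mouth (363,44); bin front corners (209,202), (407,201).

```bash
python3 - <<'E'
from h import *
np.set_printoptions(precision=3,suppress=True)
a,b=[onz("wrist",p,.045)[:2] for p in ((209,202),(407,201))]; y=np.arctan2(*(b-a)[::-1])
u=np.array([np.cos(y),np.sin(y)]);v=np.array([-u[1],u[0]]);c=(a+b)/2+.093*v
print(a,b,"yaw",y,"len",np.linalg.norm(b-a),"centre",c)
m=onz("wrist",(363,44),.085)[:2]; print("cpl",m,"in bin",(m-c)@u,(m-c)@v)
ctrl.get_image("scene"); ctrl.get_image("side")
for n in("scene","side"):
    for d in ctrl.outline_of(n,"coupling0_mid"):
        if d['conf']>.25:
            l,t,w,h=d['rect']; print(n,round(d['conf'],2),onz(n,(l+w/2,t+h/2),.04))
    cv2.imwrite(f"pics/{n}3.png",ctrl.get_image(n)[:,:,::-1])
E
```

```text
[ 0.417 -0.153] [ 0.602 -0.127] yaw 0.1431721810546679 len 0.1863943551386955 centre [ 0.496 -0.048]
cpl [ 0.534 -0.003] in bin 0.043762221468130094 0.03925126029669821
scene 0.57 [ 0.442 -0.257  0.04 ]
scene 0.56 [ 0.32  -0.149  0.04 ]
side 0.75 [ 0.437 -0.257  0.04 ]
side 0.72 [ 0.317 -0.135  0.04 ]
side 0.29 [0.654 0.288 0.04 ]
```

```bash
python3 -m creep '[[60,-30,-25,0,0],[60,-60,-50,0,0],[60,-90,-75,15,0],[60,-110,-92,30,0],[60,-118,-97,60,0],[60,-118,-97,90,0],[60,-118,-97,110,0],[60,-118,-97,122,0],[60,-118,-97,122,0],[255,-118,-97,122,0],[255,-118,-97,122,0],[255,-118,-97,122,0]]' 40 && python3 -m creep '[[255,0,0,0,0],[255,0,0,0,0],[255,0,0,-20,0],[255,0,0,-50,0],[255,0,0,-80,0],[255,0,0,-100,0],[255,0,0,-100,0]]'
```

```text
t: 11.2
tool_pos: [0.441, -0.2534, 0.0501]
tool_rot: [2.058, 2.37, 0.0]
contact_force: [0.6, -0.4, -0.2]
opening: 0.0394
t: 11.78
tool_pos: [0.4423, -0.2548, 0.1542]
tool_rot: [2.054, 2.364, 0.001]
contact_force: [1.1, -1.4, -0.8]
opening: 0.0394
```

```bash
python3 -m creep '[[255,30,3,0,0],[255,65,8,0,0],[255,100,15,0,0],[255,135,22,0,0],[255,170,29,0,0],[255,200,35,0,0],[255,225,39,0,0],[255,240,41,0,0],[255,240,41,0,0],[255,240,41,25,0],[255,240,41,50,0],[255,240,41,70,0]]' 40 && python3 -m creep '[[255,0,0,10,0],[255,0,0,18,0],[255,0,0,23,0],[255,0,0,24,0],[255,0,0,24,0]]'
```

```text
t: 12.78
tool_pos: [0.4458, -0.0098, 0.076]
tool_rot: [-2.06, -2.371, 0.002]
contact_force: [0.8, 0.4, -1.7]
opening: 0.0393
t: 13.2
tool_pos: [0.4476, -0.0098, 0.0549]
tool_rot: [2.06, 2.37, 0.001]
contact_force: [0.5, -0.7, -1.0]
opening: 0.0395
```

```bash
python3 -m creep '[[140,0,0,0,0],[90,0,0,0,0],[70,0,0,0,0],[70,0,0,0,0],[70,0,0,-30,0],[70,0,0,-70,0],[60,-35,0,-100,0],[60,-70,0,-100,0],[60,-105,0,-100,0],[60,-140,0,-100,0],[60,-175,0,-100,0],[60,-205,0,-100,0]]' && python3 - <<'E'
from h import *
np.set_printoptions(precision=3,suppress=True)
print(ctrl.get_obs()["tool_pos"])
for n in("wrist","scene","side"):
    cv2.imwrite(f"pics/{n}4.png",ctrl.get_image(n)[:,:,::-1])
    if n=="wrist": continue
    for d in ctrl.outline_of(n,"coupling0_mid"):
        if d['conf']>.2:
            l,t,w,h=d['rect']; print(n,round(d['conf'],2),(l,t,w,h),onz(n,(l+w/2,t+h/2),.04))
a=cv2.imread("pics/wrist4.png")[:260,100:500]; b=cv2.imread("pics/scene4.png")[140:320,140:400]
cv2.imwrite("pics/m4.png",np.vstack([cv2.resize(a,(600,390)),cv2.resize(b,(600,208*2))])[:,:][:600*2])
m=cv2.imread("pics/m4.png"); cv2.imwrite("pics/m4.png",cv2.resize(m,None,fx=.74,fy=.74))
E
```

```text
t: 14.2
tool_pos: [0.4756, -0.2147, 0.1548]
tool_rot: [2.06, 2.369, 0.0]
contact_force: [1.1, 0.6, 0.5]
opening: 0.0653
[ 0.476 -0.215  0.155]
scene 0.81 (304.8, 168.5, 11.9, 33.5) [ 0.443 -0.007  0.04 ]
scene 0.69 (230.8, 170.5, 14.2, 25.9) [ 0.333 -0.156  0.04 ]
scene 0.22 (409.1, 183.0, 91.8, 77.6) [0.742 0.195 0.04 ]
side 0.86 (386.0, 165.2, 20.8, 32.4) [ 0.317 -0.141  0.04 ]
side 0.77 (339.6, 194.9, 16.1, 22.0) [ 0.449 -0.031  0.04 ]
```

View pics/m4.png

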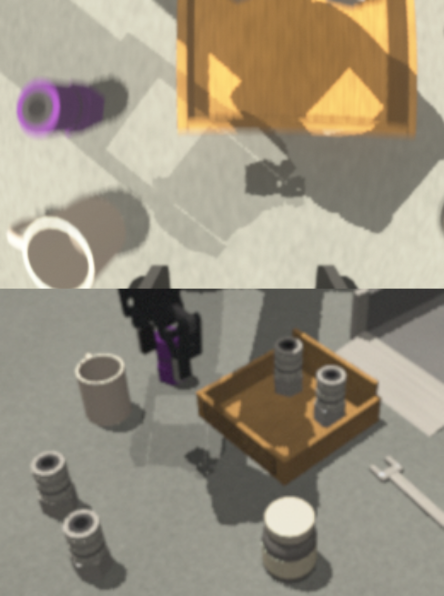

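Both couplings stand upright in the bin; the two remaining are still at scene (168,242) and (188,277). Fetch the third.

```bash
python3 -m creep '[[60,-35,-6,0,0],[60,-70,-12,0,0],[60,-105,-18,0,0],[60,-140,-25,0,0],[60,-160,-29,20,0],[60,-160,-29,50,0],[60,-160,-29,80,0],[60,-160,-29,102,0],[60,-160,-29,107,0],[255,-160,-29,107,0],[255,-160,-29,107,0],[255,-160,-29,107,0]]' 40 && python3 -m creep '[[255,0,0,0,0],[255,0,0,0,0],[255,0,0,-20,0],[255,0,0,-50,0],[255,0,0,-80,0],[255,0,0,-100,0],[255,0,0,-100,0],[255,0,0,-100,0]]'
```

```text
t: 15.45
tool_pos: [0.4703, -0.3754, 0.0495]
tool_rot: [2.057, 2.37, -0.0]
contact_force: [-0.1, -0.2, -1.2]
opening: 0.0388
t: 16.12
tool_pos: [0.4698, -0.3757, 0.1494]
tool_rot: [2.058, 2.368, -0.001]
contact_force: [-0.5, 0.2, -2.2]
opening: 0.0389
```

```bash
python3 -m creep '[[255,30,3,0,0],[255,65,7,0,0],[255,100,11,0,0],[255,135,15,0,0],[255,170,19,0,0],[255,205,23,0,0],[255,240,27,0,0],[255,265,30,0,0],[255,278,31,0,0],[255,278,31,0,0],[255,278,31,30,0],[255,278,31,55,0]]' 40 && python3 -m creep '[[255,0,0,15,0],[255,0,0,28,0],[255,0,0,36,0],[255,0,0,39,0],[255,0,0,39,0],[140,0,0,39,0],[90,0,0,39,0],[70,0,0,39,0],[70,0,0,39,0],[70,0,0,10,0],[70,0,0,-30,0],[70,0,0,-60,0]]'
```

```text
t: 17.12
tool_pos: [0.4612, -0.0956, 0.0914]
tool_rot: [2.059, 2.371, 0.0]
contact_force: [-0.0, -0.6, -2.7]
opening: 0.0389
t: 18.12
tool_pos: [0.4609, -0.0953, 0.154]
tool_rot: [2.06, 2.371, 0.0]
contact_force: [0.7, -0.7, -0.1]
opening: 0.0618
```

```bash
python3 -m creep '[[60,-35,9,0,0],[60,-70,18,0,0],[60,-105,27,0,0],[60,-140,36,0,0],[60,-175,45,0,0],[60,-205,52,0,0],[60,-205,52,0,0]]' && python3 - <<'E'
from h import *
np.set_printoptions(precision=3,suppress=True)
print(ctrl.get_obs()["tool_pos"])
for n in("wrist","scene"): cv2.imwrite(f"pics/{n}5.png",ctrl.get_image(n)[:,:,::-1])
a=cv2.imread("pics/wrist5.png"); b=cv2.imread("pics/scene5.png")
cv2.imwrite("pics/m5.png",np.hstack([cv2.resize(a[:280,100:500],(400,280)),cv2.resize(b[140:320,140:400],(390,270)).copy() if 0 else cv2.copyMakeBorder(cv2.resize(b[140:320,140:400],(390,270)),0,10,0,0,0)]))
E
```

```text
t: 18.7
tool_pos: [0.5422, -0.2959, 0.1522]
tool_rot: [2.063, 2.366, -0.002]
contact_force: [-1.0, 0.4, 0.5]
opening: 0.0654
[ 0.542 -0.296  0.152]
```

View pics/m5.png

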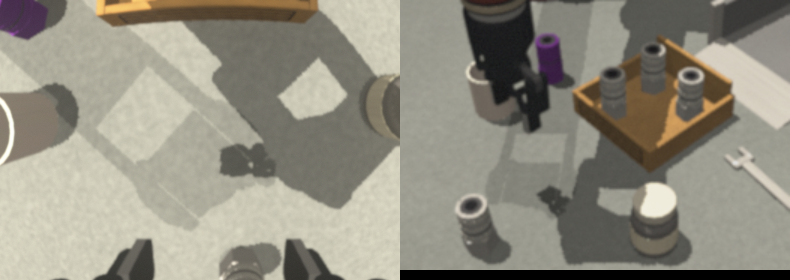

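Third coupling stands in the bin, the fourth at scene (189,278) unmoved; take it.

```bash
python3 -m creep '[[60,-30,8,0,0],[60,-60,17,10,0],[60,-80,23,30,0],[60,-86,24,60,0],[60,-86,24,85,0],[60,-86,24,100,0],[60,-86,24,103,0],[60,-86,24,103,0],[255,-86,24,103,0],[255,-86,24,103,0],[255,-86,24,103,0],[255,-86,24,103,0]]' 40 && python3 -m creep '[[255,0,0,0,0],[255,0,0,-20,0],[255,0,0,-50,0],[255,0,0,-80,0],[255,0,0,-100,0],[255,0,0,-100,0],[255,0,0,-100,0]]' && python3 - <<'E'
from h import *
np.set_printoptions(precision=3,suppress=True)
c=None
im=cv2.imread("pics/wrist5.png")
E
```

```text
t: 19.8
tool_pos: [0.578, -0.3736, 0.0522]
tool_rot: [2.058, 2.369, 0.0]
contact_force: [-2.0, 1.0, 5.9]
opening: 0.0379
t: 20.38
tool_pos: [0.5774, -0.3733, 0.1508]
tool_rot: [2.058, 2.369, 0.0]
contact_force: [0.0, -0.1, -2.4]
opening: 0.0377
```

```bash
python3 -m creep '[[255,30,1,0,0],[255,65,2,0,0],[255,100,3,0,0],[255,135,4,0,0],[255,170,5,0,0],[255,205,6,0,0],[255,240,7,0,0],[255,270,8,0,0],[255,289,8,0,0],[255,289,8,0,0],[255,289,8,0,0],[255,289,8,20,0]]' 40 && python3 - <<'E'
from h import *
for n in("wrist","scene"): cv2.imwrite(f"pics/{n}6.png",ctrl.get_image(n)[:,:,::-1])
a=cv2.imread("pics/wrist6.png"); b=cv2.imread("pics/scene6.png")
cv2.imwrite("pics/m6.png",np.hstack([a[:300,100:500],cv2.resize(b[140:290,210:410],(400,300))]))
E
```

```text
t: 21.38
tool_pos: [0.5465, -0.0866, 0.1317]
tool_rot: [2.057, 2.367, 0.003]
contact_force: [0.9, -0.2, -0.2]
opening: 0.0381
```

View pics/m6.png

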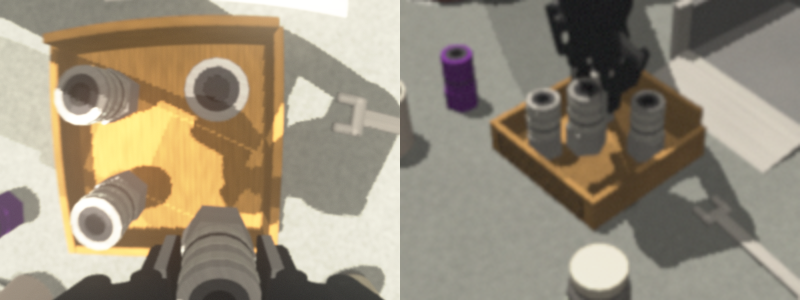

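Three upright in the bin, the fourth held above its slot and clear of the others. Lower and release.

```bash
python3 -m creep '[[255,0,2,20,0],[255,0,2,40,0],[255,0,2,58,0],[255,0,2,68,0],[255,0,2,73,0],[255,0,2,73,0]]' 40 && python3 -m creep '[[140,0,0,0,0],[90,0,0,0,0],[70,0,0,0,0],[70,0,0,0,0],[70,0,0,-25,0],[70,0,0,-60,0],[60,0,0,-95,0],[60,-35,-10,-110,0],[60,-70,-20,-110,0],[60,-100,-30,-110,0],[60,-120,-40,-110,0],[60,-120,-40,-110,0]]' && python3 - <<'E'
from h import *
np.set_printoptions(precision=3,suppress=True)
for n in("wrist","scene"): cv2.imwrite(f"pics/{n}7.png",ctrl.get_image(n)[:,:,::-1])
a=cv2.imread("pics/wrist7.png"); b=cv2.imread("pics/scene7.png")
cv2.imwrite("pics/m7.png",np.hstack([a[:300,100:500],cv2.resize(b[140:290,210:410],(400,300))]))
E
```

```text
t: 21.98
tool_pos: [0.5462, -0.086, 0.0568]
tool_rot: [-2.061, -2.369, 0.002]
contact_force: [0.9, -0.7, -2.1]
opening: 0.0379
t: 22.98
tool_pos: [0.5227, -0.2133, 0.1668]
tool_rot: [2.064, 2.366, -0.002]
contact_force: [-0.8, 1.7, -0.9]
opening: 0.0649
```

View pics/m7.png

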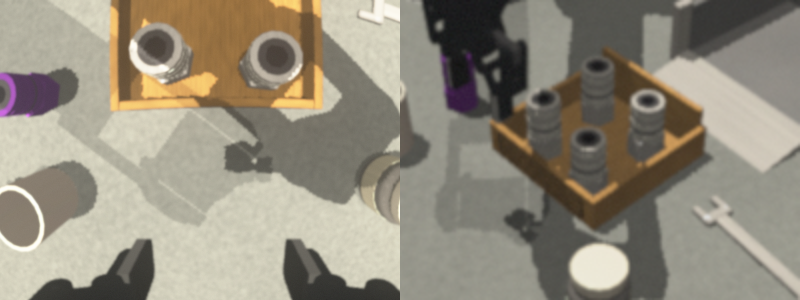

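All four stand upright in the bin. Now work out bin alignment relative to the case, and clearance to the wrench.

```bash
python3 - <<'E'
from h import *
np.set_printoptions(precision=3,suppress=True)
O=np.array([.516,.281]);a=.07;R=np.array([[np.cos(a),-np.sin(a)],[np.sin(a),np.cos(a)]])
cs=lambda p:R.T@(np.asarray(p)[:2]-O)
P=[onz("wrist",p,.045)[:2] for p in ((211,109),(422,106))]   # front corners in m7 (+100)
d=P[1]-P[0]; y=np.arctan2(d[1],d[0]); v=np.array([-np.sin(y),np.cos(y)]); c=sum(P)/2+.093*v
print("bin",c,y,np.linalg.norm(d),"case",cs(c),y-a)
for n,px in (("scene",[(359,246),(366,240),(357,243),(420,291)]),("side",[(275,221),(275,212),(207,213)])):
    for p in px:
        w=onz(n,p,.005); print("wrench",n,p,w,cs(w))
m=ctrl.outline_of("scene","wrench")[0]['mask']; ys,xs=np.nonzero(m); W=np.array([cs(onz("scene",p,.004)) for p in zip(xs[::7],ys[::7])]); print(W.min(0),W.max(0),W[W[:,0].argmin()])
o=ctrl.get_obs(); print(o["tool_pos"],o["q"])
E
```

```text
bin [ 0.496 -0.046] 0.1530691141428199 0.1847415560332456 case [-0.043 -0.325] 0.0830691141428199
wrench scene (359, 246) [ 0.651 -0.016  0.005] [ 0.114 -0.306]
wrench scene (366, 240) [0.645 0.01  0.005] [ 0.11 -0.28]
wrench scene (357, 243) [ 0.641 -0.014  0.005] [ 0.104 -0.303]
wrench scene (420, 291) [0.821 0.008 0.005] [ 0.285 -0.294]
wrench side (275, 221) [0.638 0.014 0.005] [ 0.103 -0.275]
wrench side (275, 212) [ 0.643 -0.017  0.005] [ 0.106 -0.306]
wrench side (207, 213) [0.825 0.009 0.005] [ 0.289 -0.293]
[ 0.105 -0.313] [ 0.293 -0.27 ] [ 0.105 -0.3  ]
[ 0.523 -0.209  0.166] [-0.513 -0.044  1.82   0.001  1.365 -0.652]
```

```bash
python3 -m creep '[[0,10,-10,0,0.12],[0,25,-20,0,0.24],[0,40,-32,0,0.36],[0,55,-44,0,0.48],[0,72,-56,0,0.6],[0,90,-68,0,0.72],[0,107,-80,0,0.84],[0,124,-92,0,0.96],[0,140,-104,0,1.08],[0,155,-116,0,1.2],[0,167,-124,0,1.32],[0,167,-124,0,1.44]]' 40 && python3 -m creep '[[0,0,0,0,0.1],[0,0,0,0,0.2],[0,0,0,0,0.2],[0,0,0,0,0.2]]' && python3 - <<'E'
from h import *
np.set_printoptions(precision=4,suppress=True)
O=np.array([.516,.281]);a=.07;R=np.array([[np.cos(a),-np.sin(a)],[np.sin(a),np.cos(a)]])
o=ctrl.get_obs(); M=Rn.from_rotvec(o["tool_rot"]).as_matrix(); t=np.r_[-.162,-.328]
d=O+R@t-o["tool_pos"][:2]; print("yaw of x",np.arctan2(M[1,0],M[0,0]),"need tool",M[:2,:2].T@d, o["tool_pos"])
E
```

```text
t: 24.13
tool_pos: [0.3761, -0.059, 0.1658]
tool_rot: [-3.112, -0.42, -0.0]
contact_force: [-0.4, -0.2, -0.2]
opening: 0.0852
t: 24.47
tool_pos: [0.3774, -0.0607, 0.1662]
tool_rot: [-3.139, -0.118, -0.0]
contact_force: [-0.0, 0.0, 0.7]
opening: 0.0856
yaw of x 0.07495155718830869 need tool [ 0.0002 -0.0032] [ 0.3774 -0.0607  0.1662]
```

```bash
python3 -m creep '[[0,0,-3,35,0.005],[0,0,-3,70,0.005],[0,0,-3,105,0.005],[0,0,-3,130,0.005],[0,0,-3,141,0.005],[0,0,-3,141,0.005],[0,5,-3,141,0.005],[0,10,-3,141,0.005],[0,15,-3,141,0.005],[0,19,-3,141,0.005],[0,23,-3,141,0.005],[0,27,-3,141,0.005]]' && python3 -m creep '[[0,4,0,0,0],[0,8,0,0,0],[0,12,0,0,0],[0,16,0,0,0],[0,20,0,0,0],[0,23,0,0,0],[0,25,0,0,0],[0,25,0,0,0]]'
```

```text
t: 25.47
tool_pos: [0.4035, -0.0562, 0.026]
tool_rot: [-3.139, -0.107, 0.006]
contact_force: [-9.5, 2.5, 6.7]
opening: 0.0849
t: 26.13
tool_pos: [0.4291, -0.055, 0.0259]
tool_rot: [3.14, 0.105, -0.003]
contact_force: [-5.1, -0.8, 2.1]
opening: 0.0854
```

```bash
python3 -m creep '[[0,-6,0,0,0],[0,-12,0,0,0],[0,-12,0,-30,0],[0,-12,0,-70,0],[0,-12,0,-110,0],[0,-12,0,-150,0],[0,-12,0,-180,0],[0,-12,0,-180,0],[0,-12,0,-180,0]]' && python3 - <<'E'
from h import *
for n in("wrist",): cv2.imwrite(f"pics/{n}8.png",ctrl.get_image(n)[:,:,::-1])
E
```

```text
t: 26.88
tool_pos: [0.4186, -0.0563, 0.2086]
tool_rot: [3.137, 0.103, 0.011]
contact_force: [-0.4, 0.6, 0.2]
opening: 0.0851
```

View pics/wrist8.png

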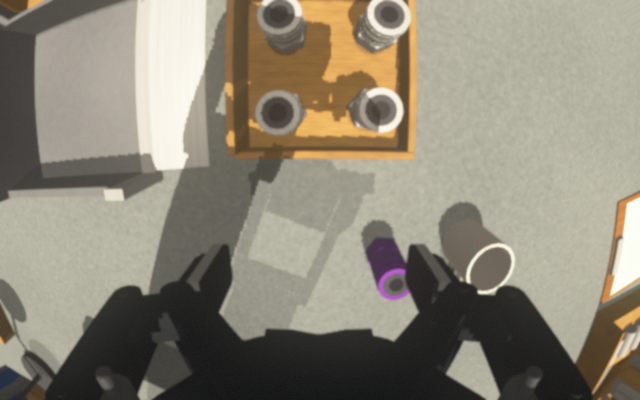

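Bin now parallel to the ramp; its left wall runs (228,157)–(414,158), ramp's left foot corner at (208,166), couplings all upright.

```bash
python3 - <<'E'
from h import *
np.set_printoptions(precision=3,suppress=True)
O=np.array([.516,.281]);a=.07;R=np.array([[np.cos(a),-np.sin(a)],[np.sin(a),np.cos(a)]])
cs=lambda p:R.T@(np.asarray(p)[:2]-O)
for k,p,z in (("FL",(414,158),.045),("BL .07",(228,157),.07),("L mid .045",(300,158),.045),("L near back",(245,157),.045),("front mid",(412,60),.045),("front far",(410,10),.045),("back far",(228,5),.07),("ramp foot L",(208,166),0),("rampfoot up",(206,60),0),("rampfoot up2",(207,5),0),("post top",(105,197),.092),("stripfoot",(140,170),.012)):
    w=onz("wrist",p,z); print(k,w[:2],cs(w))
print(ctrl.get_obs()["tool_pos"])
E
```

```text
FL [ 0.445 -0.153] [-0.101 -0.428]
BL .07 [0.438 0.029] [-0.096 -0.246]
L mid .045 [ 0.436 -0.037] [-0.102 -0.312]
L near back [0.434 0.019] [-0.1   -0.256]
front mid [ 0.545 -0.142] [-0.001 -0.424]
front far [ 0.598 -0.137] [ 0.053 -0.423]
back far [0.583 0.038] [ 0.05  -0.247]
ramp foot L [0.414 0.075] [-0.117 -0.198]
rampfoot up [0.54  0.081] [ 0.01  -0.201]
rampfoot up2 [0.609 0.087] [ 0.079 -0.2  ]
post top [0.396 0.163] [-0.128 -0.109]
stripfoot [0.407 0.165] [-0.116 -0.108]
[ 0.417 -0.056  0.206]
```

```bash
python3 -m creep '[[64,8,8,0,-0.12],[128,18,18,0,-0.24],[128,30,30,0,-0.36],[128,42,43,0,-0.48],[128,54,56,0,-0.6],[128,66,69,0,-0.72],[128,78,82,0,-0.84],[128,90,95,0,-0.96],[128,102,108,0,-1.08],[128,112,120,0,-1.2],[128,118,126,0,-1.32],[128,118,126,0,-1.44]]' 60 && python3 -m creep '[[128,0,0,0,-0.1],[128,0,0,0,-0.13],[128,0,0,0,-0.13],[128,0,0,0,-0.13]]' && python3 - <<'E'
from h import *
np.set_printoptions(precision=4,suppress=True)
O=np.array([.515,.281]);a=.068;R=np.array([[np.cos(a),-np.sin(a)],[np.sin(a),np.cos(a)]])
o=ctrl.get_obs(); M=Rn.from_rotvec(o["tool_rot"]).as_matrix(); t=np.r_[-.003,-.455]
d=O+R@t-o["tool_pos"][:2]; print("yaw",np.arctan2(M[1,1],M[0,1]),"need tool",M[:2,:2].T@d, o["tool_pos"],o["opening"])
E
```

```text
t: 27.93
tool_pos: [0.5427, -0.1744, 0.2022]
tool_rot: [-2.284, -2.151, 0.002]
contact_force: [-0.5, 0.0, -0.3]
opening: 0.0425
t: 28.27
tool_pos: [0.5421, -0.1734, 0.2031]
tool_rot: [-2.147, -2.289, 0.002]
contact_force: [0.8, -0.7, 0.3]
opening: 0.0428
yaw 0.06393903486584233 need tool [0.0002 0.0009] [ 0.5421 -0.1734  0.2031] 0.04279152669583778
```

```bash
python3 -m creep '[[128,0,0,40,0],[128,0,0,80,0],[128,0,0,120,0],[128,0,0,155,0],[128,0,0,174,0],[128,0,0,179,0],[128,0,0,179,0],[128,6,0,179,0],[128,12,0,179,0],[128,17,0,179,0],[128,22,0,179,0],[128,27,0,179,0]]' 60 && python3 -m creep '[[128,5,0,0,0],[128,10,0,0,0],[128,15,0,0,0],[128,20,0,0,0],[128,25,0,0,0],[128,30,0,0,0],[128,35,0,0,0],[128,40,0,0,0],[128,45,0,0,0],[128,50,0,0,0],[128,55,0,0,0],[128,60,0,0,0]]'
```

```text
t: 29.27
tool_pos: [0.5431, -0.1482, 0.0287]
tool_rot: [2.143, 2.288, -0.0]
contact_force: [0.3, -6.3, 1.2]
opening: 0.0424
t: 30.27
tool_pos: [0.5393, -0.0884, 0.0286]
tool_rot: [2.143, 2.288, -0.0]
contact_force: [1.9, -6.6, 1.3]
opening: 0.0422
```

```bash
python3 -m creep '[[128,5,0,0,0],[128,10,0,0,0],[128,15,0,0,0],[128,20,0,0,0],[128,25,0,0,0],[128,30,0,0,0],[128,35,0,0,0],[128,40,0,0,0],[128,45,0,0,0],[128,50,0,0,0],[128,55,0,0,0],[128,60,0,0,0]]' && python3 -m creep '[[128,5,0,0,0],[128,10,0,0,0],[128,15,0,0,0],[128,20,0,0,0],[128,25,0,0,0],[128,30,0,0,0],[128,35,0,0,0],[128,40,0,0,0],[128,45,0,0,0],[128,50,0,0,0],[128,55,0,0,0],[128,60,0,0,0]]' && python3 - <<'E'
from h import *
a,b=[ctrl.get_image(n) for n in("wrist","side")]
cv2.imwrite("pics/m9.png",np.hstack([a[:300,130:500],cv2.resize(b[160:370,110:400],(414,300))])[:,:,::-1])
E
```

```text
t: 31.27
tool_pos: [0.5352, -0.0281, 0.0285]
tool_rot: [2.143, 2.289, 0.001]
contact_force: [0.4, -5.7, 1.6]
opening: 0.0426
t: 32.27
tool_pos: [0.5313, 0.0315, 0.0284]
tool_rot: [2.143, 2.289, -0.0]
contact_force: [0.5, -7.9, 1.6]
opening: 0.0425
```

View pics/m9.png

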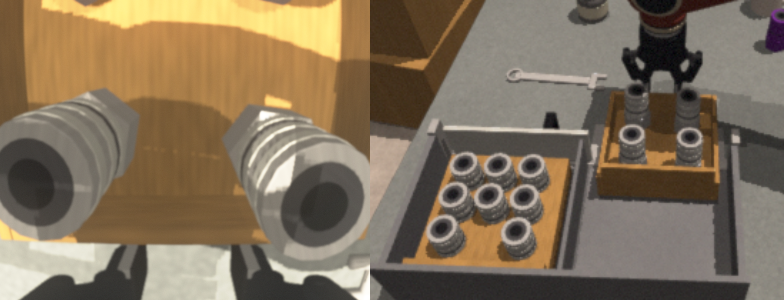

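Bin is straight and over the strip, clear of post and door; continue, rising with the ramp.

```bash
python3 -m creep '[[128,5,0,0,0],[128,10,0,0,0],[128,15,0,0,0],[128,20,0,0,0],[128,25,0,0,0],[128,30,0,0,0],[128,35,0,0,0],[128,40,0,0,0],[128,45,0,-1,0],[128,50,0,-2,0],[128,55,0,-3,0],[128,60,0,-4,0]]' && python3 -m creep '[[128,5,0,-1,0],[128,10,0,-2,0],[128,15,0,-3,0],[128,20,0,-4,0],[128,25,0,-5,0],[128,30,0,-6,0],[128,35,0,-6,0],[128,40,0,-6,0],[128,44,0,-6,0],[128,48,0,-6,0],[128,52,0,-6,0],[128,56,0,-6,0]]'
```

```text
t: 33.37
tool_pos: [0.5288, 0.0912, 0.0341]
tool_rot: [2.143, 2.287, 0.004]
contact_force: [0.2, -1.9, 1.2]
opening: 0.0429
t: 34.37
tool_pos: [0.5219, 0.1489, 0.036]
tool_rot: [-2.148, -2.292, 0.001]
contact_force: [0.8, -3.4, -2.9]
opening: 0.0428
```

```bash
python3 -m creep '[[128,4,0,2,0],[128,8,0,3,0],[128,12,0,4,0],[128,16,0,4,0],[128,20,0,4,0],[128,24,0,4,0],[128,27,0,4,0],[128,30,0,4,0],[128,30,0,4,0],[128,30,0,4,0]]' && python3 - <<'E'
from h import *
np.set_printoptions(precision=4,suppress=True)
O=np.array([.515,.281]);a=.068;R=np.array([[np.cos(a),-np.sin(a)],[np.sin(a),np.cos(a)]])
print(R.T@(ctrl.get_obs()["tool_pos"][:2]-O))
E
python3 -m creep '[[128,-6,0,0,0],[128,-15,0,0,0],[128,-25,0,-25,0],[128,-30,0,-60,0],[128,-30,0,-100,0],[128,-30,0,-140,0],[128,-30,0,-170,0],[128,-30,0,-170,0]]' && python3 - <<'E'
from h import *
a,b=[ctrl.get_image(n) for n in("wrist","side")]
print(ctrl.get_obs()["tool_pos"])
cv2.imwrite("pics/m10.png",np.hstack([a[:300,100:500],cv2.resize(b[200:370,180:400],(388,300),interpolation=cv2.INTER_CUBIC)])[:,:,::-1])
E
```

```text
t: 35.2
tool_pos: [0.5217, 0.1787, 0.0338]
tool_rot: [2.146, 2.291, 0.003]
contact_force: [1.0, -5.4, 3.2]
opening: 0.0423
[-0.0003 -0.1025]
t: 35.87
tool_pos: [0.5262, 0.1491, 0.2113]
tool_rot: [2.143, 2.286, 0.019]
contact_force: [0.6, -0.1, 0.1]
opening: 0.0426
[0.52299762 0.14864601 0.20412387]
```

View pics/m10.png

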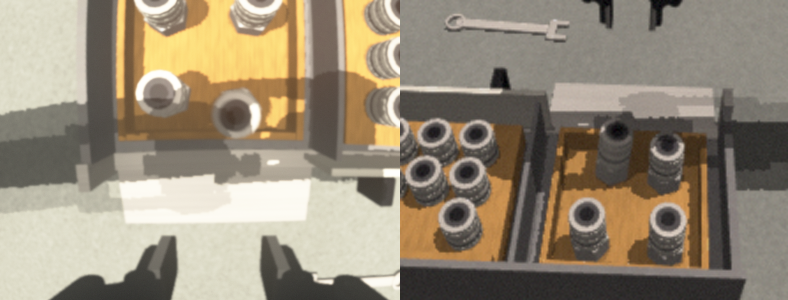

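```bash
python3 - <<'E'
from h import *
np.set_printoptions(precision=4,suppress=True)
O=np.array([.515,.281]);a=.068;R=np.array([[np.cos(a),-np.sin(a)],[np.sin(a),np.cos(a)]])
cs=lambda p:(R.T@(np.asarray(p)[:2]-O)).round(4)
for p in ((261,93),(335,115),(262,8),(356,8)): print("mouth",cs(onz("wrist",p,.093)))
for p,z in (((300,148),.053),((300,140),.053),((300,133),.053),((220,145),.053),((400,140),.053)): print("front",p,cs(onz("wrist",p,z)))
s=[(180+(u-400)/1.764,200+v/1.764) for u,v in ((616,131),(667,146),(588,212),(667,217))]
for p in s: print("side",p,cs(onz("side",p,.093)))
w,sc,sd=[ctrl.get_image(n) for n in("wrist","scene","side")]
r=lambda i,x,y,ww,h:cv2.resize(i[y:y+h,x:x+ww],(400,300),interpolation=cv2.INTER_CUBIC)
cv2.imwrite("pics/m11.png",np.vstack([np.hstack([r(w,190,0,240,180),r(sc,330,100,140,105)]),np.hstack([r(sd,260,240,120,90),r(w,250,60,160,120)])])[:,:,::-1])
E
```

```text
mouth [-0.0481 -0.0494]
mouth [ 0.0122 -0.0685]
mouth [-0.0476  0.0241]
mouth [0.0296 0.0231]
front (300, 148) [-0.0188 -0.1009]
front (300, 140) [-0.0187 -0.0932]
front (300, 133) [-0.0186 -0.0865]
front (220, 145) [-0.098  -0.0963]
front (400, 140) [ 0.0782 -0.0922]
side (302.44897959183675, 274.26303854875283) [ 0.0141 -0.0612]
side (331.3605442176871, 282.76643990929705) [-0.0471 -0.044 ]
side (286.57596371882084, 320.1814058956916) [0.0373 0.0413]
side (331.3605442176871, 323.015873015873) [-0.0487  0.0429]
```

View pics/m11.png

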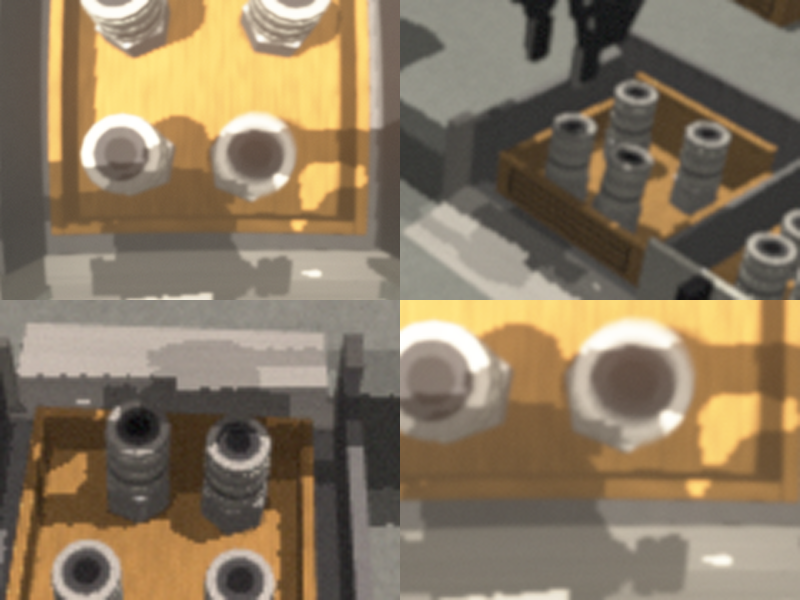

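All four are upright (the front-right one nudged ~3 cm sideways inside the bin, still in), bin flat in the bay with its front edge ~10 mm inside the strip. Now the door.

```bash
python3 -m creep '[[60,-1,30,0,0],[0,-2,65,0,0],[0,-3,100,0,0],[0,-5,135,0,0],[0,-6,160,0,0],[0,-6,171,0,0],[0,-6,171,30,0],[0,-6,171,65,0],[0,-6,171,100,0],[0,-6,171,130,0],[0,-6,171,146,0],[0,-6,171,146,0]]' 30 && python3 -m creep '[[255,0,0,0,0],[255,0,0,0,0],[255,0,0,0,0],[255,0,0,0,0],[255,0,0,0,0],[255,0,0,0,0],[255,0,0,0,0],[255,0,-5,0,0],[255,0,-12,0,0],[255,0,-20,0,0],[255,0,-28,0,0],[255,0,-36,0,0]]' 30
```

```text
t: 37.12
tool_pos: [0.6881, 0.153, 0.0481]
tool_rot: [-2.142, -2.286, 0.015]
contact_force: [-1.3, 0.8, -1.1]
opening: 0.0853
t: 38.12
tool_pos: [0.658, 0.151, 0.0581]
tool_rot: [2.145, 2.291, 0.003]
contact_force: [3.9, -1.3, 5.4]
opening: 0.0161
```

```bash
python3 -m creep '[[255,0,-8,0,0],[255,0,-16,0,0],[255,0,-24,0,0],[255,0,-32,0,0],[255,0,-40,0,0],[255,0,-48,0,0],[255,0,-56,0,0],[255,0,-64,0,0],[255,0,-72,0,0],[255,0,-80,0,0],[255,0,-88,0,0],[255,0,-96,0,0]]' 30 && python3 -m creep '[[255,0,-8,0,0],[255,0,-16,0,0],[255,0,-24,0,0],[255,0,-32,0,0],[255,0,-40,0,0],[255,0,-48,0,0],[255,0,-55,0,0],[255,0,-61,0,0],[255,0,-67,0,0],[255,0,-72,0,0],[255,0,-76,0,0],[255,0,-80,0,0]]' 30
```

```text
t: 39.12
tool_pos: [0.5624, 0.1435, 0.058]
tool_rot: [2.144, 2.289, 0.001]
contact_force: [3.8, -7.1, 7.3]
opening: 0.0161
t: 40.12
tool_pos: [0.4829, 0.1373, 0.058]
tool_rot: [2.143, 2.288, -0.002]
contact_force: [4.2, -11.0, 8.3]
opening: 0.0157
```

```bash
python3 -m creep '[[255,1,-2,0,0],[255,2,-4,0,0],[255,2,-6,0,0],[255,2,-8,0,0],[255,2,-9,0,0],[255,2,-10,0,0],[255,2,-11,0,0],[255,2,-12,0,0],[255,2,-12,0,0],[255,2,-12,0,0]]' 30
```

```text
t: 40.95
tool_pos: [0.4758, 0.1368, 0.058]
tool_rot: [2.136, 2.279, 0.008]
contact_force: [24.7, -15.9, -9.0]
opening: 0.0157
```

```bash
python3 -m creep '[[180,0,2,0,0],[90,0,2,0,0],[0,0,2,0,0],[0,0,2,0,0],[0,0,2,0,0],[0,0,2,-30,0],[0,0,2,-65,0],[0,-20,2,-100,0],[0,-60,2,-135,0],[0,-95,2,-165,0],[0,-130,2,-190,0],[0,-130,2,-190,0]]' 30 && python3 - <<'E'
from h import *
print(ctrl.get_obs()["tool_pos"])
w,sc,sd=[ctrl.get_image(n) for n in("wrist","scene","side")]
r=lambda i,x,y,ww,h:cv2.resize(i[y:y+h,x:x+ww],(400,300),interpolation=cv2.INTER_CUBIC)
cv2.imwrite("pics/m12.png",np.vstack([np.hstack([r(w,120,0,400,300),r(sc,160,60,400,300)]),np.hstack([r(sd,240,220,160,120),r(w,170,0,200,150)])])[:,:,::-1])
E
```

```text
t: 41.95
tool_pos: [0.4812, 0.0088, 0.2507]
tool_rot: [2.146, 2.286, 0.004]
contact_force: [0.9, 0.1, 0.3]
opening: 0.0858
[0.48115381 0.00882137 0.25066113]
```

View pics/m12.png

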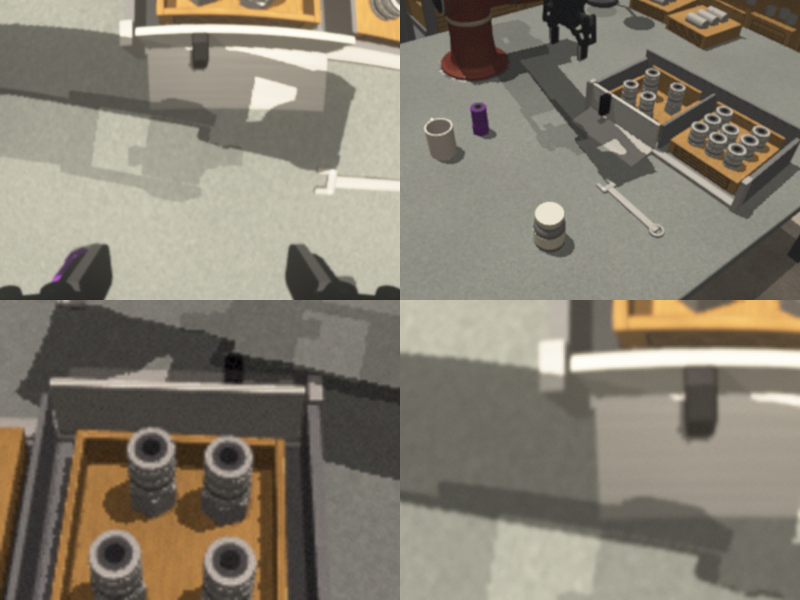

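```bash
python3 - <<'E'
from h import *
np.set_printoptions(precision=4,suppress=True)
O=np.array([.515,.281]);a=.068;R=np.array([[np.cos(a),-np.sin(a)],[np.sin(a),np.cos(a)]])
cs=lambda p:(R.T@(np.asarray(p)[:2]-O)).round(4)
g=cv2.cvtColor(ctrl.get_image("wrist"),cv2.COLOR_RGB2GRAY)
for y in (28,30,32): print(g[y,238:264])
for p in ((255,31),(475,40),(252.5,29),(320,36)): print(p,cs(onz("wrist",p,.09)))
for u,v in ((306,388),(50,382),(323,382),(307,382)):
    p=(240+u/2.5,220+(v-300)/2.5); print("side",p,cs(onz("side",p,.09)))
E
```

```text
[186 198 224 238 245 246 246 246 246 246 246 246 246 241 219 155 106 108
 144 182 201 212 217 222 226 230]
[192 202 225 239 245 247 247 247 247 247 247 248 247 244 223 159 113 139
 210 246 251 252 253 253 253 253]
[194 204 225 241 246 247 247 247 247 247 247 247 246 242 221 159 116 144
 217 248 253 253 253 253 253 253]
(255, 31) [-0.1154 -0.1182]
(475, 40) [ 0.1076 -0.1159]
(252.5, 29) [-0.1179 -0.1159]
(320, 36) [-0.0529 -0.1257]
side (362.4, 255.2) [-0.1144 -0.1178]
side (260.0, 252.8) [ 0.1118 -0.1128]
side (369.2, 252.8) [-0.1297 -0.1249]
side (362.8, 252.8) [-0.1155 -0.1242]
```

```bash
python3 -c "
from station import ctrl
print(ctrl.finish_job())"
```

```text
the job is handed in; nothing more can be done
None
```

The job is handed in, at about 42 s on the robot's clock; `finish_job` gave no verdict.

- **Order of work:** I slid the door fully open and stood all four grey couplings in the bin out on the bench. I then squared the bin up with a push from the side and pushed it from the front up the ramp and over the strip into the bay. Last, I slid the door shut by its handle until it stopped at about 25 N.
- **Bin and couplings:** Before the door closed, the bin sat in the bay with its front edge about 10 mm inside the strip, so its middle was within about 3 mm of the bay's. It looked flat; I did not measure its tilt. A rough reading of its front edge gave about 0.02 rad off square. All four couplings were upright in the bin, and the last picture shows the same.
- **Door:** After release, the camera shows a 2.5–3 mm gap at the post, which matches the given dimensions for a closed door (3 mm).
- **Disagreements:** One front coupling ended up about 3 cm from its slot, still standing in the bin. I don't know whether the push or an outside knock moved it. Camera estimates of the same points differed by up to about 7 mm, small enough for every grasp and for the fit in the bay.
- **Left alone:** I didn't touch the jar, wrench, mug or purple look-alike, and none showed any sign of having moved.

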